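Press a lubricator bowl into the sprung leak-test ring and hold it there

TASK

Leak-test the larger of the two round-bottomed metal lubricator bowls: lift the knobbed dust cap off the sprung ring of the test stand and set it down on its underside, knob up, on the bare table clear of the stand. Then lift the large bowl out of its rest, set it round end down and upright in the ring, press it straight down until the ring is fully home on its three sleeves, and finish while still holding it pressed down there with the gripper. Leave the small bowl, the bearings and the marker where they are.

Things in the scene. Friction and masses are not known exactly. Their poses are not given: they have to be found in the camera images.
- stand: leak-test stand, fixed to the table: grey round base 110 mm across and 10 mm thick, with three dark sleeves (16 mm across, tops 30 mm above the table) that guide a flat steel ring on springs. Origin: centre of the base's underside, on the ring's axis; z up. Nothing of it but the dust cap stands higher than 61 mm
- test_ring (a joint): how far the sprung ring is pressed down, m: 0 = fully up (ring top 60 mm above the table), 0.020 = fully home on the three sleeves (ring top 40 mm above the table), a hard stop. The spring starts to yield at about 5 N and needs about 15 N when fully home (weight of the bowl included); it lifts the ring and bowl again when let go
- ring_seat (a point): centre of the sprung ring's top face, moves with the ring, z up. The ring is 90 mm across, 10 mm thick, with a 46 mm hole; the large bowl's belly sits in the hole with its centre about 19 mm above this point, the small bowl would fall through
- dust_cap: grey plastic dust cap, 100 g, loose, lying on the ring at the start: a disc 72 mm across and 6 mm thick, below it a spigot 41 mm across and 8 mm deep that goes into the ring's hole, on top a knob 20 mm across and 32 mm high. Origin: centre of the spigot's underside (52 mm above the table at the start), z up; the disc's top is 14 mm above the origin, the knob's top 46 mm. Put on the table it stands on its spigot
- cap_knob (a point): centre of the top of the dust cap's knob
- large_bowl: the larger lubricator bowl, aluminium, about 250 g, loose, closed: round belly (a ball) 60 mm across, on it a straight neck 28 mm across, with a rim 34 mm across and 6 mm high on top; 98 mm high in all. Origin: lowest point of the belly, z along the neck; the neck begins 57 mm and the rim 92 mm above the origin. It stands upright in a rest with its origin about 14 mm above the table
- large_bowl_belly (a point): centre of the large bowl's ball-shaped belly, 30 mm above its origin
- large_bowl_neck (a point): point on the large bowl's axis 81 mm above its origin, a good height to grip the neck
- small_bowl: the smaller bowl, same shape and material, belly 42 mm across, neck 22 mm across, 78 mm high, loose, in its own rest with its origin about 16 mm above the table; to be left alone. Origin: lowest point of the belly, z along the neck
- large_bowl_rest: black rubber ring fixed to the table, 68 mm across, 40 mm hole, 22 mm high, in which the large bowl stands. Origin: centre of its underside
- small_bowl_rest: black rubber ring fixed to the table, 57 mm across, 29 mm hole, 22 mm high, in which the small bowl stands. Origin: centre of its underside
- bearing_a: loose ball bearing, 29 mm across, 10 mm high, flat on the table; a bystander. Origin: centre of its underside
- bearing_b: another such bearing, a bystander
- marker: marker pen lying on the table, 137 mm long along its own y, 18 mm high, a bystander. Origin: centre of its underside
- yellow_basket: large yellow basket of bearings, 413x314 mm and 120 mm high, fixed, on the left of the table. Origin: centre of its underside, its long side along its own x
Not all that is in view belongs to the job. Leave any blue or red look-alike of the large_bowl alone.

How it is judged:
On the way, in this order (a step that is already met when the one before it is completed fails the run):
1. the dust cap stands on the table, knob up, clear of the stand (height (world z) of dust_cap below 0.02 m and angle between dust_cap's own z axis and vertical below 0.2 rad and horizontal distance between dust_cap and stand above 0.09 m and linear speed of dust_cap below 0.03 m/s), for 0.2 s.
2. the large bowl sits upright in the sprung ring (horizontal distance between large_bowl_belly and ring_seat below 0.005 m and z of large_bowl_belly in the frame of ring_seat between 0.015 and 0.024 m and angle between large_bowl's own z axis and vertical below 0.2 rad), for 0.1 s.
At the end, for the whole second after the job is handed in: Fingers still pressing the large bowl down: ring at least 17 of 20 mm down, bowl centred in it within 5 mm, upright within 0.2 rad, at rest, over 6 N on the ring; dust cap at rest on the table, knob up, over 90 mm from the stand's axis; small bowl within 20 mm of its start (all of step 1 and all of step 2 and value of joint test_ring above 0.017 m and contact force between the fingers and large_bowl above 2 N and contact force between large_bowl and stand above 6 N and velocity of joint test_ring below 0.01 m/s and linear speed of large_bowl below 0.02 m/s and distance of small_bowl from where it was at the start of the episode below 0.02 m); the arm keeps its last pose, push and grip.
It fails at once if the small bowl is moved more than 20 mm (distance of small_bowl from where it was at the start of the episode above 0.02 m).
It fails at once if a bearing or the marker is moved more than 30 mm (distance of any of bearing_a, bearing_b, marker from where it was at the start of the episode above 0.03 m).
It also fails if it takes over 61 s, if anything falls off the work surface, if the arm or the gripper's body presses on something with over 40 N, if the wrist force passes 120 N, or if a joint passes its speed limit or range.

ROBOT

A 7-joint arm with a two-finger parallel gripper is mounted at the origin on a cart in front of the work surface, level with it; the furniture and walls round the work are solid. World frame = base frame: x ahead of the robot, y to its left, z up, the work surface at z = 0. Lengths are in m, angles in rad, forces in N, time in s.
With the tool pointing down it reaches from about 0.425 to 0.825 m from the base axis. Payload 3.6 kg.
Tool frame: the origin (TCP) lies midway between the tips of the shut fingers; the grasp point (between the pads) lies 19 mm behind it; z points along the fingers, y is the line along which they close (so a half turn about z gives the same grasp; the last joint's range is limited). The gripper opens to 85 mm and grips with 20 to 120 N. Pads are 22 mm wide; open, the fingers measure 114 mm over their backs; the gripper's body (76 mm by 85 mm) begins 54 mm behind the grasp point. The pads swing forward as they close: fully open they stand 13 mm farther back than shut.
Start: joints at [-1.19, 0.615, -0.013, 1.423, 0.008, 1.103, -0.04], TCP at [0.257, 0.597, 0.231] pointing down, gripper open.
Joint ranges: [-3.12, 3.12], [-0.3, 2.06], [-1.34, 1.32], [0.26, 2.42], [-1.36, 4.5], [0.01, 1.98], [-2.84, 2.84]. Speed limits (rad/s): [2.79, 2.79, 3.14, 3.14, 3.14, 3.14, 3.14].

INTERFACE

Orientations are given as a rotation vector (axis times angle).
In Python, from cell import robot gives the robot as it stands.
- The arm moves only by the tool servo_tool, never from a script. Its argument "steps" is a list of rows, each a list of 7 numbers: the finger opening in mm, from 0 to 85.4, then the shift along the tool's x, y, z in mm, then the turn, a rotation vector about the tool's x, y, z in rad. In form: [[fingers, tx, ty, tz, ax, ay, az], ...]. A call has 1 to 10 rows; each row shifts and turns the commanded pose from where the row before left it, along the tool's axes as they then stand; what a row does not reach is not made up. A row lasts 1/8 s, in which the tool goes at most 62.5 mm and 10.7 degrees, less where a joint would pass 70% of its speed; a pose out of reach is approached as far as the arm can. A call with a gripper value outside its range is refused whole. The fingers move at their own pace and stop on an object; "newtons" is the grip in N (left out, the last holds). Time passes only in rows, so rows that do not move let the fingers close. It gives the time, the measured TCP pose, the force, the opening and the grip force at its end, in the units of the state.
- robot.get_state(): the state, without advancing time (a new reading comes with each control period).
- robot.read_camera(name): name is "side" or "top" or "wrist"; returns (picture, depth): 480x640x3 uint8, blue, green, red; 480x640 float32, m along the optical axis (not along the pixel's ray), 0 where there is no reading.
- robot.calibration(name): a dict with "intrinsics" (3x3 intrinsics, pixels), "dist" ([k1, k2, p1, p2, k3] as OpenCV has them; the pictures are not rectified), "R" (3x3) and "t" (3): a world point X has camera coordinates R X + t; the wrist camera has in their place "hand_eye" (4x4, takes a point from camera to tool coordinates, whose origin is the TCP and whose axes are the flange's). Camera axes: x right, y down, z forward; pixel columns grow to the right and rows downward; lengths in m; the calibration is good to about 2 mm. A picture is of the moment at which its call begins: read the wrist's pose just before it. calibration takes no time and is no camera call.
- robot.job_done(): hands the job in; it is judged then, once.
The state is a dict: "clock": time; "joints": joint angles; "joint_velocities": joint speeds; "joint_efforts": joint torques, N m; "eef_pos": TCP position; "orientation": TCP orientation; "contact_force": force on the tool from outside, world axes, zero at the start; "wrist_torque": the same for the moment, N m; "finger_gap": finger opening in m; "grip_force": force on a finger pad.
Only numpy, scipy, OpenCV 4.12 (cv2) and the standard library are available. Lean on these libraries where they do the work, as an engineer would, in place of code of your own. Each camera call takes 0.05 s, during which the arm holds its last target. There are 200 camera calls.

## Working session

There is one attempt and no reset: what is moved stays moved. The work goes in short steps, Python scripts to look and compute and a tool call to move; the robot and the scene stay as the last step left them, time stands still between calls to the robot, and variables do not carry over. Pictures are saved under pics/ and viewed, at most 10 in all, crops included, and the job is handed in when it is done.

Besides the shell and the picture viewer there is one more tool, called after "Request:" as name([rows], argument=value, ...), one row to a line, values as JSON. servo_tool: Moves the arm, as the interface text tells. Its arguments: {"type":"object","properties":{"steps":{"type":"array","items":{"type":"array","items":{"type":"number"}}},"newtons":{"type":"number"}},"required":["steps"]}

```bash
mkdir -p pics
cat > h.py <<'E'
import numpy as np,cv2
from cell import robot
from scipy.spatial.transform import Rotation as Ro
def world(name,uv,d,st=None,c=None):
    c=c or robot.calibration(name)
    p=cv2.undistortPoints(np.array([[uv]],float),np.array(c["intrinsics"],float),np.array(c["dist"],float))[0,0]
    X=np.array([p[0]*d,p[1]*d,d])
    if name=="wrist":
        H=np.array(c["hand_eye"]);X=H[:3,:3]@X+H[:3,3]
        return Ro.from_rotvec(st["orientation"]).apply(X)+st["eef_pos"]
    return np.array(c["R"]).T@(X-np.array(c["t"]))
E
python3 - <<'E'
from h import *
for n in("top","side"):
    im,d=robot.read_camera(n); cv2.imwrite(f"pics/{n}0.png",im); np.save(n+"0.npy",d)
s=robot.get_state();print(s)
E
```

```text
{'clock': 0.1, 'joints': array([-1.19048895,  0.61586275, -0.01259101,  1.42473187,  0.00809956,
        1.10341957, -0.04037773]), 'joint_velocities': array([ 0.00025541, -0.00219744, -0.00161597, -0.00318089,  0.0005419 ,
       -0.00084455, -0.0017917 ]), 'joint_efforts': array([ 1.54087757e-03, -4.70382714e+01,  2.60546403e-01, -1.71570736e+01,
        1.01567616e-02,  5.85277172e-03, -3.06038309e-06]), 'eef_pos': array([0.25692072, 0.59631863, 0.23023019]), 'orientation': array([-0.63442347, -3.07642075,  0.00366107]), 'contact_force': array([ 0.91461649,  0.60148373, -0.04475549]), 'wrist_torque': array([ 0.01259019, -0.01652381,  0.00275439]), 'grip_force': 0.0, 'finger_gap': 0.08534209831553421}
```

View pics/top0.png

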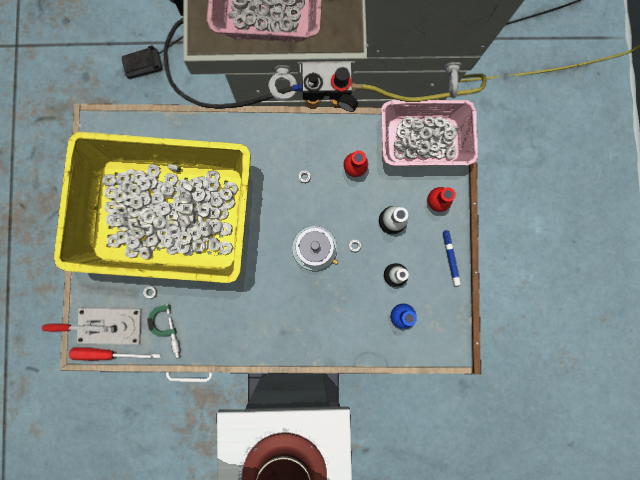

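View pics/side0.png

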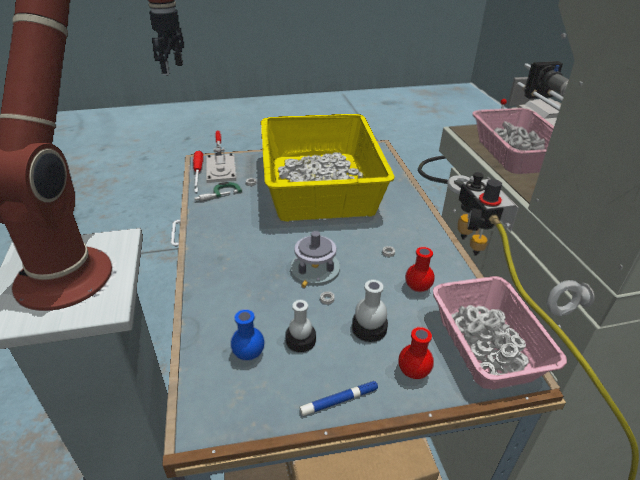

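Top view: the dust cap and stand are at (315,247), with the knob top at about (316,245). Bowl candidates are silver large (395,219), silver small (398,274), red (357,163) and (441,199), and blue (404,317). The task calls for the larger silver one, which is (395,219) in the top view and (371,310) in the side view. The bearings are at (305,176), (355,245) and (150,292), and the marker is at (452,258).

Run:
```python
from h import *
d=np.load("top0.npy")
im=cv2.imread("pics/top0.png"); s=cv2.imread("pics/side0.png")
for n,uv in dict(knob=(316,246),disc=(306,252),bigrim=(400,214),smallrim=(401,274),b1=(305,176),b2=(355,245),table=(350,300),marker=(452,258),baskR=(247,200),baskR2=(240,275),blue=(408,316),red1=(361,157),red2=(448,193)).items():
    print(n,d[uv[1],uv[0]],world("top",uv,float(d[uv[1],uv[0]])).round(3))
# intersect rim rays at known heights using both cams
a=cv2.resize(im[190:300,280:440],None,fx=5,fy=5,interpolation=cv2.INTER_CUBIC)
b=cv2.resize(s[220:370,270:430],None,fx=3.66,fy=3.66,interpolation=cv2.INTER_CUBIC)
cv2.imwrite("pics/c1.png",a);cv2.imwrite("pics/c2.png",b)
c=robot.calibration("wrist");print(c["hand_eye"]);print(c["intrinsics"])
print(Ro.from_rotvec(robot.get_state()["orientation"]).as_matrix().round(3))
```

```text
knob 1.0782051 [ 0.536 -0.085  0.094]
disc 1.1106296 [ 0.525 -0.062  0.06 ]
bigrim 1.0680995 [ 0.602 -0.274  0.113]
smallrim 1.0776947 [ 0.469 -0.275  0.092]
b1 1.1885424 [ 0.718 -0.063 -0.001]
b2 1.1768756 [ 0.543 -0.183 -0.003]
table 1.1623523 [ 0.409 -0.167  0.   ]
marker 1.157127 [ 0.505 -0.416  0.018]
baskR 1.1782174 [0.66  0.081 0.002]
baskR2 1.1652936 [ 0.476  0.1   -0.001]
blue 1.0599071 [ 0.375 -0.286  0.102]
red1 1.0958235 [ 0.738 -0.193  0.095]
red2 1.090012 [ 0.651 -0.389  0.097]
[[-7.64418517e-04 -9.59842010e-01 -2.80540072e-01  7.23953962e-02]
 [ 9.99999703e-01 -7.06517904e-04 -3.07523716e-04  5.87093713e-04]
 [ 9.69675983e-05 -2.80540224e-01  9.59842265e-01 -1.42549297e-01]
 [ 0.00000000e+00  0.00000000e+00  0.00000000e+00  1.00000000e+00]]
[[416.78538884   0.         322.01296492]
 [  0.         416.78538884 236.02097364]
 [  0.           0.           1.        ]]
[[-0.918  0.396 -0.001]
 [ 0.396  0.918 -0.002]
 [-0.    -0.002 -1.   ]]
```

View pics/c1.png

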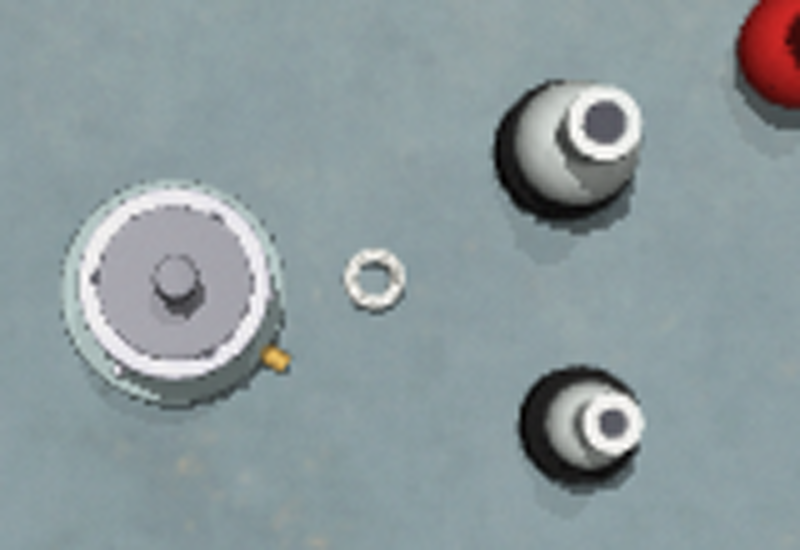

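The crop confirms the choice. The large silver bowl in its black rest has its rim at about (400.6,214), the small one at (402,274), and the knob is at (315,245). Heights of 0.113, 0.092 and about 0.095 m all fit the given sizes. I'll go above the knob and keep the present yaw.

Request:
servo_tool([
  [60,-40,-39,0,0,0,0],
  [60,-40,-39,0,0,0,0],
  [60,-40,-39,0,0,0,0],
  [60,-40,-39,0,0,0,0],
  [60,-40,-39,0,0,0,0],
  [60,-40,-39,0,0,0,0],
  [60,-40,-39,0,0,0,0],
  [60,-40,-39,0,0,0,0],
  [60,-40,-39,0,0,0,0],
  [60,-40,-39,0,0,0,0],
])

```text
clock: 1.35
eef_pos: [0.4705, 0.0788, 0.2312]
orientation: [-0.634, -3.077, -0.0]
contact_force: [0.2, 0.3, 0.1]
finger_gap: 0.0602
grip_force: 0.0
```

Request:
servo_tool([
  [60,-40,-39,0,0,0,0],
  [60,-40,-39,0,0,0,0],
  [60,-40,-39,0,0,0,0],
  [60,-7,-4,0,0,0,0],
  [60,0,0,0,0,0,0],
  [60,0,0,0,0,0,0],
])

```text
clock: 2.1
eef_pos: [0.5385, -0.0786, 0.2311]
orientation: [-0.629, -3.076, -0.002]
contact_force: [-0.1, 0.2, 0.5]
finger_gap: 0.0601
grip_force: 0.0
```

Run:
```python
from h import *
st=robot.get_state(); im,d=robot.read_camera("wrist"); cv2.imwrite("pics/w1.png",im);np.save("w1.npy",d)
np.save("w1s.npy",np.r_[st["eef_pos"],st["orientation"]]);print(st["eef_pos"],st["orientation"],st["joints"].round(2))
# points at knob-top height
vv,uu=np.mgrid[0:480:2,0:640:2]; P=np.array([[*world("wrist",(u,v),float(d[v,u]),st,C),u,v] for C in [robot.calibration("wrist")] for u,v in zip(uu.ravel(),vv.ravel()) if 0<d[v,u]<.31])
k=P[(P[:,2]>.09)&(P[:,2]<.105)&(np.hypot(P[:,0]-.539,P[:,1]+.082)<.03)]
print(len(k),k.mean(0).round(4),k.min(0).round(3),k.max(0).round(3))
```

```text
[ 0.53847931 -0.07857608  0.23105007] [-6.29246690e-01 -3.07649446e+00 -1.83508784e-03] [ 0.03  0.45  0.11  1.74 -0.06  0.96  1.33]
165 [ 5.367000e-01 -8.100000e-02  9.750000e-02  3.168364e+02  2.236121e+02] [ 5.28e-01 -9.10e-02  9.10e-02  3.04e+02  2.10e+02] [ 5.47e-01 -7.10e-02  1.00e-01  3.30e+02  2.38e+02]
```

View pics/w1.png

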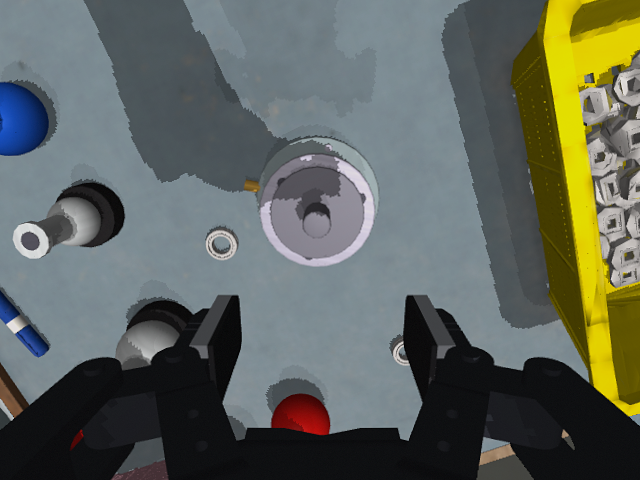

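The wrist view shows the cap under the open fingers. The knob top is at (317,223), which gives (0.537,-0.081,0.0975), close to the expected 0.098 height. Descend and grip.

Request:
servo_tool([
  [60,0,-3,50,0,0,0],
  [60,0,0,50,0,0,0],
  [60,0,0,40,0,0,0],
  [60,0,0,18,0,0,0],
  [60,0,0,0,0,0,0],
  [10,0,0,0,0,0,0],
  [10,0,0,0,0,0,0],
  [10,0,0,0,0,0,0],
  [10,0,0,0,0,0,0],
  [10,0,0,0,0,0,0],
], newtons=40)

```text
clock: 3.4
eef_pos: [0.5386, -0.0835, 0.074]
orientation: [0.634, 3.075, 0.001]
contact_force: [-0.1, 0.2, 4.8]
finger_gap: 0.0186
grip_force: 38.9
```

Request:
servo_tool([
  [10,0,0,-15,0,0,0],
  [10,0,0,-25,0,0,0],
  [10,0,0,-10,0,0,0],
  [10,30,9,0,0,0,0],
  [10,40,12,0,0,0,0],
  [10,40,11,0,0,0,0],
  [10,0,0,0,0,0,0],
  [10,0,0,0,0,0,0],
])

```text
clock: 4.4
eef_pos: [0.4501, -0.0112, 0.1235]
orientation: [0.635, 3.076, -0.0]
contact_force: [-0.6, -0.6, -1.9]
finger_gap: 0.0187
grip_force: 39.1
```

Run:
```python
from h import *
st=robot.get_state();print(st["eef_pos"],st["contact_force"],st["finger_gap"])
im,d=robot.read_camera("side"); cv2.imwrite("pics/s1.png",cv2.resize(im[150:350,200:420],None,fx=2.7,fy=2.7))
```

```text
[ 0.4501053  -0.01116081  0.12347592] [-0.63122194 -0.59976869 -1.85196745] 0.018676405889339633
```

View pics/s1.png

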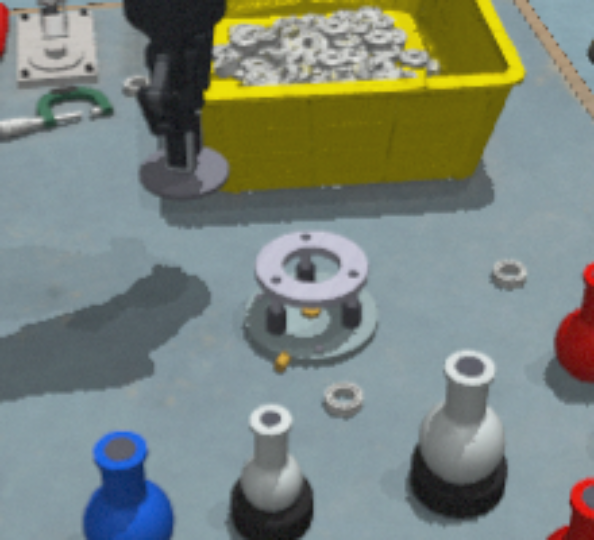

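The crop shows the cap hanging level at about (185,172), with the ring free and empty at (312,265). Lower it.

Request:
servo_tool([
  [10,0,0,40,0,0,0],
  [10,0,0,40,0,0,0],
  [10,0,0,16,0,0,0],
  [10,0,0,4,0,0,0],
  [10,0,0,2,0,0,0],
  [10,0,0,0,0,0,0],
])

```text
clock: 5.2
eef_pos: [0.4493, -0.0118, 0.0226]
orientation: [-0.637, -3.076, 0.001]
contact_force: [-3.0, -0.0, 8.9]
finger_gap: 0.0184
grip_force: 40.2
```

Request:
servo_tool([
  [45,0,0,0,0,0,0],
  [45,0,0,0,0,0,0],
  [45,0,0,0,0,0,0],
  [45,0,0,-30,0,0,0],
  [45,0,0,-60,0,0,0],
  [45,0,0,-60,0,0,0],
  [65,0,0,-60,0,0,0],
  [65,-40,-30,-7,0,0,0],
  [65,-40,-30,0,0,0,0],
  [65,-40,-30,0,0,0,0],
])

```text
clock: 6.45
eef_pos: [0.5247, -0.1419, 0.2386]
orientation: [0.633, 3.076, 0.0]
contact_force: [1.1, 1.0, -0.7]
finger_gap: 0.0648
grip_force: 0.0
```

Request:
servo_tool([
  [65,-40,-30,0,0,0,0],
  [65,-40,-30,0,0,0,0],
  [65,-43,-30,0,0,0,0],
  [65,0,0,0,0,0,0],
  [65,0,0,0,0,0,0],
])

```text
clock: 7.08
eef_pos: [0.601, -0.2714, 0.2375]
orientation: [-0.634, -3.075, -0.002]
contact_force: [0.1, 0.4, -0.3]
finger_gap: 0.0653
grip_force: 0.0
```

Run:
```python
from h import *
st=robot.get_state(); im,d=robot.read_camera("wrist"); cv2.imwrite("pics/w2.png",im)
print(st["eef_pos"],st["orientation"],st["joints"].round(2))
C=robot.calibration("wrist")
vv,uu=np.mgrid[0:480:2,0:640:2]; P=np.array([[*world("wrist",(u,v),float(d[v,u]),st,C),u,v] for u,v in zip(uu.ravel(),vv.ravel()) if .15<d[v,u]<.45])
k=P[(P[:,2]>.106)&(P[:,2]<.119)&(np.hypot(P[:,0]-.602,P[:,1]+.274)<.03)]
print(len(k),k.mean(0).round(4),k.min(0).round(4),k.max(0).round(4))
it,dt=robot.read_camera("top"); C=robot.calibration("top")
u,v=np.meshgrid(range(285,345),range(215,280)); P=np.array([[*world("top",(a,b),float(dt[b,a]),None,C)] for a,b in zip(u.ravel(),v.ravel()) if dt[b,a]>0])
k=P[(P[:,2]>.056)&(P[:,2]<.068)];c,r=cv2.minEnclosingCircle(k[:,:2].astype(np.float32)*1000);print("ring top cam",len(k),k.mean(0).round(4),c,r)
u,v=np.meshgrid(range(250,330),range(240,320)); P=np.array([[*world("top",(a,b),float(dt[b,a]),None,C)] for a,b in zip(u.ravel(),v.ravel()) if dt[b,a]>0])
k=P[(P[:,2]>.008)&(P[:,2]<.02)&(P[:,0]<.5)];print("cap disc",len(k),k.mean(0).round(4),k[:,2].std())
```

```text
[ 0.60102584 -0.2713505   0.23749647] [-6.33865696e-01 -3.07514490e+00 -1.98400335e-03] [ 0.29  0.63  0.18  1.39 -0.12  1.14  1.65]
483 [ 6.009000e-01 -2.747000e-01  1.121000e-01  3.164928e+02  2.295238e+02] [ 5.851e-01 -2.913e-01  1.071e-01  2.920e+02  2.060e+02] [ 6.181e-01 -2.583e-01  1.138e-01  3.400e+02  2.540e+02]
ring top cam 804 [ 0.5378 -0.0821  0.0597] (537.7428588867188, -81.79637145996094) 44.758758544921875
cap disc 726 [ 0.4541 -0.0206  0.0131] 0.0023803280968896093
```

View pics/w2.png

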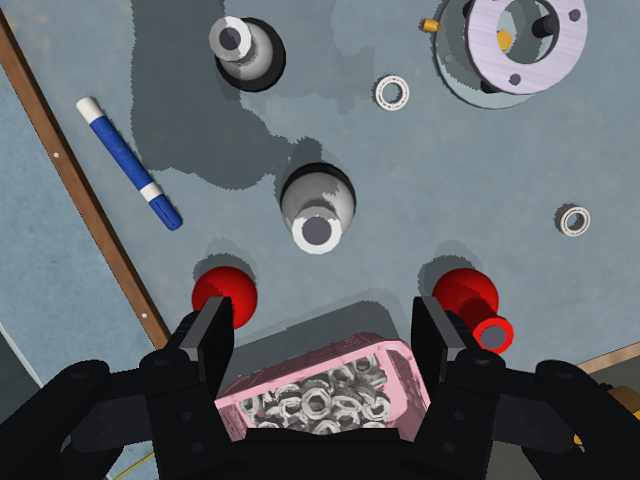

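In the wrist view the large bowl's rim is at (317,230), which gives (0.601,-0.2747,0.112). That is 34 mm across, as expected. The red look-alikes at (225,297) and (468,295) are clear of the fingers. Descend and grip the neck.

Request:
servo_tool([
  [65,-1,-3,50,0,0,0],
  [65,0,0,50,0,0,0],
  [65,0,0,40,0,0,0],
  [65,0,0,20,0,0,0],
  [65,0,0,0,0,0,0],
  [65,0,0,0,0,0,0],
  [15,0,0,0,0,0,0],
  [15,0,0,0,0,0,0],
  [15,0,0,0,0,0,0],
  [15,0,0,0,0,0,0],
], newtons=70)

```text
clock: 8.43
eef_pos: [0.602, -0.2757, 0.0797]
orientation: [0.634, 3.074, -0.001]
contact_force: [-0.6, 0.5, 6.3]
finger_gap: 0.031
grip_force: 68.7
```

Request:
servo_tool([
  [15,0,0,0,0,0,0],
  [15,0,0,0,0,0,0],
])

```text
clock: 8.68
eef_pos: [0.602, -0.2758, 0.0797]
orientation: [0.634, 3.074, -0.001]
contact_force: [-0.7, 0.3, 5.6]
finger_gap: 0.0313
grip_force: 68.7
```

The opening is 31 mm, and 28 was expected for the neck. I'll check with the side camera.

Run:
```python
from h import *
im,d=robot.read_camera("side"); cv2.imwrite("pics/s2.png",cv2.resize(im[225:345,310:450],None,fx=5,fy=5,interpolation=cv2.INTER_CUBIC))
st=robot.get_state();print(st["eef_pos"],st["finger_gap"])
```

```text
[ 0.6020494  -0.27578896  0.07975526] 0.03158483192950007
```

View pics/s2.png

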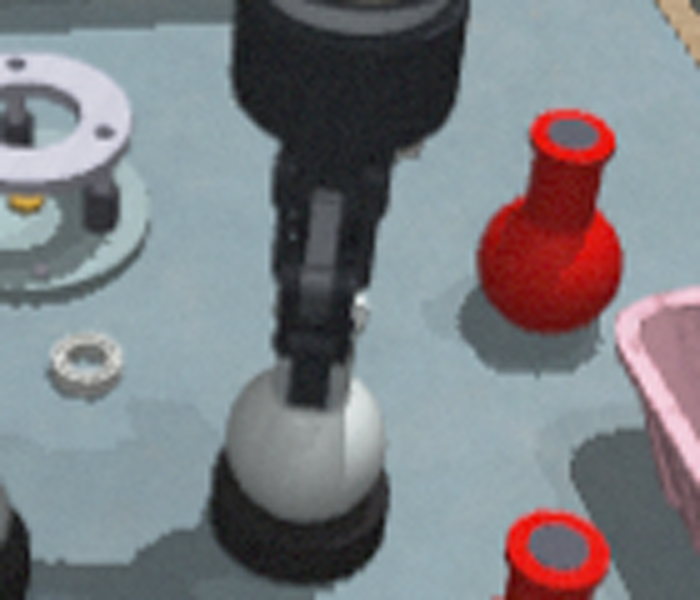

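The side crop shows the fingers on the neck just above the belly, with the tip at (305,405). The pads probably overlap the rim, so I'll regrip about 5 mm lower.

Request:
servo_tool([
  [55,0,0,0,0,0,0],
  [55,0,0,0,0,0,0],
  [55,-2,-1,5,0,0,0],
  [55,0,0,0,0,0,0],
  [15,0,0,0,0,0,0],
  [15,0,0,0,0,0,0],
  [15,0,0,0,0,0,0],
  [15,0,0,0,0,0,0],
  [15,0,0,0,0,0,0],
])

```text
clock: 9.85
eef_pos: [0.6026, -0.277, 0.0734]
orientation: [0.634, 3.077, 0.0]
contact_force: [0.0, 0.4, -0.5]
finger_gap: 0.0312
grip_force: 69.0
```

Request:
servo_tool([
  [15,0,0,-5,0,0,0],
  [15,0,0,-15,0,0,0],
  [15,0,0,-30,0,0,0],
  [15,0,0,-30,0,0,0],
  [15,0,0,0,0,0,0],
  [15,0,0,0,0,0,0],
])

```text
clock: 10.6
eef_pos: [0.6018, -0.2766, 0.1525]
orientation: [-0.634, -3.075, -0.001]
contact_force: [-0.1, 0.1, -2.7]
finger_gap: 0.0308
grip_force: 69.3
```

Run:
```python
from h import *
st=robot.get_state(); im,d=robot.read_camera("wrist"); s,ds=robot.read_camera("side")
out=np.hstack([cv2.resize(im,(400,300)),cv2.resize(s[190:325,310:490],(400,300),interpolation=cv2.INTER_CUBIC)])
cv2.imwrite("pics/m3.png",out);np.save("m3d.npy",d);np.save("m3s.npy",ds);cv2.imwrite("pics/w3.png",im);cv2.imwrite("pics/s3.png",s)
print(st["eef_pos"],st["contact_force"],st["finger_gap"])
```

```text
[ 0.60177582 -0.27660842  0.15251486] [-0.14328971  0.13247422 -2.74741036] 0.030846262467471956
```

View pics/m3.png

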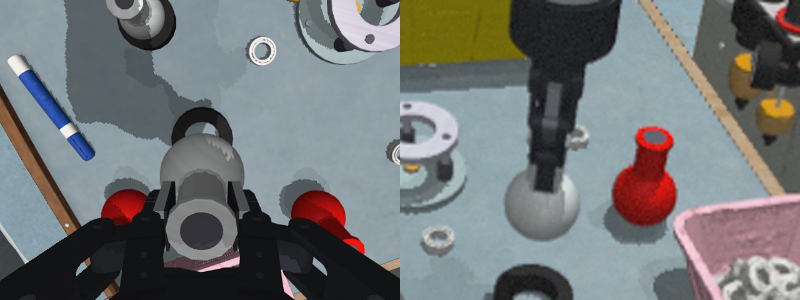

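The bowl is out of its rest and hangs upright. The rim shows between the pads at wrist pixel (322,365) and the belly is above it. I'll fit the rim and belly from wrist and side depth.

Run:
```python
from h import *
from scipy.optimize import least_squares
st=robot.get_state(); e=st["eef_pos"]
def cloud(n,d,im,ur,vr):
    C=robot.calibration(n)
    return np.array([[*world(n,(u,v),float(d[v,u]),st,C)] for u in range(*ur) for v in range(*vr) if d[v,u]>0 and im[v,u].min()>60 and np.ptp(im[v,u].astype(int))<30])
for n,f,g,ur,vr in(("wrist","m3d.npy","w3",(230,420),(200,430)),("side","m3s.npy","s3",(340,410),(250,310))):
    P=cloud(n,np.load(f),cv2.imread(f"pics/{g}.png"),ur,vr)
    c0=e+[0,0,-.03]   # belly centre estimate: neck pt 51 above
    q=P[(np.abs(np.linalg.norm(P-(e+[0,0,-.032]),axis=1)-.03)<.008)&(P[:,2]<e[2]-.012)]
    for _ in range(3):
        r=least_squares(lambda c:np.linalg.norm(q-c,axis=1)-.03,c0,loss="soft_l1",f_scale=.001); c0=r.x
        q=q[np.abs(np.linalg.norm(q-c0,axis=1)-.03)<.003]
    print(n,"belly",len(q),c0.round(4),np.std(r.fun))
    if n=="wrist":
        k=P[(P[:,2]>e[2]+.028)&(P[:,2]<e[2]+.05)&(np.hypot(*(P[:,:2]-e[:2]).T)<.025)]
        z=np.median(k[:,2]);k=k[np.abs(k[:,2]-z)<.003];print("rim",len(k),z,cv2.minEnclosingCircle((k[:,:2]*1000).astype(np.float32)))
```

```text
wrist belly 3860 [ 0.6005 -0.275   0.1218] 0.0003587269285098347
rim 6553 0.18987146881611247 ((598.21435546875, -274.78271484375), 23.28547477722168)
side belly 498 [ 0.6008 -0.2756  0.122 ] 0.0009369964463930288
```

Belly centre is (0.6006,-0.2752,0.122) from both cameras, and the rim sits 68 mm above it, so the bowl is upright. Carry it over the ring.

Request:
servo_tool([
  [15,16,18,0,0,0,0],
  [15,34,39,0,0,0,0],
  [15,34,39,0,0,0,0],
  [15,34,39,0,0,0,0],
  [15,16,18,0,0,0,0],
  [15,0,0,15,0,0,0],
  [15,0,0,10,0,0,0],
  [15,0,0,0,0,0,0],
  [15,0,0,0,0,0,0],
], newtons=90)

```text
clock: 11.82
eef_pos: [0.5403, -0.0849, 0.1281]
orientation: [0.638, 3.076, -0.001]
contact_force: [0.2, -0.1, -2.3]
finger_gap: 0.0307
grip_force: 89.0
```

```bash
cat > m.py <<'E'
from h import *
from scipy.optimize import least_squares
import sys
st=robot.get_state(); e=st["eef_pos"]; print(e,st["contact_force"],st["joints"].round(2))
C=robot.calibration("wrist")
im,d=robot.read_camera("wrist"); s,ds=robot.read_camera("side")
cv2.imwrite(f"pics/{sys.argv[1]}.png",np.hstack([cv2.resize(im,(400,300)),cv2.resize(s[190:310,230:390],(400,300),interpolation=cv2.INTER_CUBIC)]))
P=np.array([[*world("wrist",(u,v),float(d[v,u]),st,C)] for u in range(180,460,2) for v in range(60,430,2) if d[v,u]>0])
c=e+[0,0,-.0305]
q=P[(np.abs(np.linalg.norm(P-c,axis=1)-.03)<.005)&(P[:,2]<e[2]-.012)]
for _ in range(3):
    r=least_squares(lambda c:np.linalg.norm(q-c,axis=1)-.03,c,loss="soft_l1",f_scale=.001);c=r.x
    q=q[np.abs(np.linalg.norm(q-c,axis=1)-.03)<.003]
print("belly",len(q),c.round(4))
k=P[(P[:,2]>.03)&(P[:,2]<.068)&(np.hypot(P[:,0]-.5377,P[:,1]+.0818)<.05)&(np.linalg.norm(P-c,axis=1)>.034)]
z=np.median(k[:,2]);k=k[np.abs(k[:,2]-z)<.003];rr=least_squares(lambda p:np.minimum(np.hypot(k[:,0]-p[0],k[:,1]-p[1])-.045,.01)*(np.hypot(k[:,0]-p[0],k[:,1]-p[1])>.045),[.5377,-.0818])
print("ring z",z,len(k),"outer-fit",rr.x.round(4))
E
python3 m.py m4
```

```text
[ 0.54025697 -0.0848924   0.12807771] [ 0.17600511 -0.08333313 -2.33508263] [ 0.01  0.59  0.17  1.85 -0.14  0.72  1.41]
belly 987 [ 0.5396 -0.0836  0.0983]
ring z 0.05997014940983925 2242 outer-fit [ 0.5373 -0.0819]
```

Request:
servo_tool([
  [15,2.5,1,0,0,0,0],
  [15,0,0,8,0,0,0],
  [15,0,0,8,0,0,0],
  [15,0,0,4,0,0,0],
  [15,0,0,2,0,0,0],
  [15,0,0,0,0,0,0],
  [15,0,0,0,0,0,0],
])

```text
clock: 12.8
eef_pos: [0.5386, -0.0821, 0.1069]
orientation: [0.635, 3.075, -0.001]
contact_force: [-0.7, -1.8, 3.8]
finger_gap: 0.0303
grip_force: 88.5
```

```bash
python3 m.py m5
```

```text
[ 0.53864411 -0.08214462  0.10690804] [-0.69487293 -1.81181654  3.76544731] [ 0.01  0.62  0.16  1.87 -0.15  0.66  1.42]
belly 1027 [ 0.5369 -0.0804  0.0763]
ring z 0.057837701120676085 2247 outer-fit [ 0.537  -0.0815]
```

View pics/m5.png

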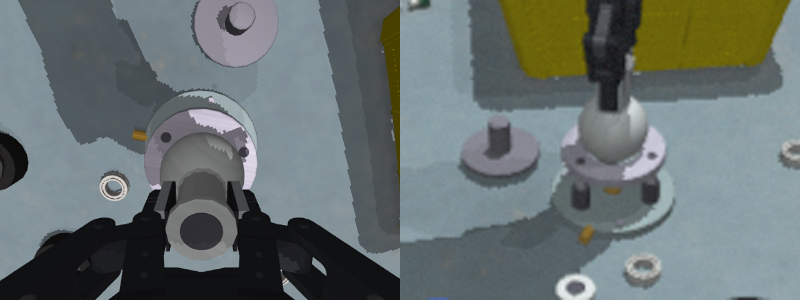

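The bowl is seated upright with its belly 18.5 mm above the ring, centred within about 1 mm. The cap stands knob up on the table at side-crop (500,150). Press down.

Request:
servo_tool([
  [15,0,0,4,0,0,0],
  [15,0,0,4,0,0,0],
  [15,0,0,4,0,0,0],
  [15,0,0,4,0,0,0],
  [15,0,0,2,0,0,0],
  [15,0,0,0,0,0,0],
  [15,0,0,0,0,0,0],
], newtons=100)

```text
clock: 13.78
eef_pos: [0.5399, -0.0828, 0.0902]
orientation: [0.635, 3.072, -0.001]
contact_force: [-1.1, -2.8, 12.2]
finger_gap: 0.0304
grip_force: 97.6
```

```bash
python3 m.py m6
```

```text
[ 0.53994384 -0.08280371  0.09021807] [-1.11290143 -2.78610144 12.21226258] [ 0.01  0.64  0.15  1.88 -0.16  0.62  1.42]
belly 1002 [ 0.5374 -0.0808  0.0603]
ring z 0.041720999195158655 2313 outer-fit [ 0.537  -0.0814]
```

Ring is about 18.3 mm down. A little more to reach the stop.

Request:
servo_tool([
  [15,0,0,2,0,0,0],
  [15,0,0,2,0,0,0],
  [15,0,0,2,0,0,0],
  [15,0,0,0,0,0,0],
  [15,0,0,0,0,0,0],
])

```text
clock: 14.5
eef_pos: [0.5418, -0.0842, 0.0874]
orientation: [0.635, 3.066, -0.001]
contact_force: [-3.0, -2.3, 29.1]
finger_gap: 0.0302
grip_force: 96.4
```

```bash
python3 m.py m7
```

```text
[ 0.54180645 -0.08420958  0.08741549] [-3.01922814 -2.34036053 29.13975418] [ 0.01  0.65  0.15  1.89 -0.16  0.61  1.43]
belly 840 [ 0.538  -0.0813  0.0579]
ring z 0.03985669210896156 2438 outer-fit [ 0.5368 -0.0815]
```

```bash
python3 -c "
from cell import robot
print(robot.job_done())"
```

```text
the job is handed in; nothing more can be done
None
```

I handed the job in with the gripper still pressing the large bowl down upright, the ring fully home (top about 40 mm above the table, about 29 N on the wrist) and the dust cap knob up on the table about 100 mm from the stand's axis; the hand-in returned no verdict.

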